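# Press the lamp stand tube down to its mark and close its cam lever, one-handed

### The job

Set the small lamp stand on the desk to its low working height, ready for its lamp: grip the sprung inner tube from above, push it down until the lower edge of its black band is level with the rim of the collar, and only then, holding it there, twist the same hand so that a finger swings the upright cam lever clockwise (seen from above) all the way round to its stop. The tube springs up again if let go before the lamp's weight is on it, so finish while still gripping it at the mark with the lever closed. Leave the other things on the desk where they are.

Things in the scene. Friction and masses are not known exactly. Their poses are not given: they have to be found in the camera images.
- stand: desk lamp stand without its lamp, fixed: steel base 170 mm across, upright outer tube 26 mm across with a black collar 35 mm across at its top. Origin at the centre of the base's underside, on the desk; z up the tube's axis. The closed lever points along +0.35 rad (anticlockwise from above) from its x axis; its stop lug, lower than the rim, is on the clockwise side
- rim (a point): centre of the rim (top edge) of the collar, on the stand's axis, 165 mm above the desk. The inner tube comes up out of it. Apart from the lever's paddle nothing of the stand around the tube is higher than this
- mark (a point): point on the tube's axis at the lower edge of the black band (4 mm tall) round the inner tube: the length mark. It is to be at the height of rim. At the start it stands 36 to 56 mm above the rim. The three hairline grooves lower down on the tube are other heights, not wanted
- tube_top (a point): centre of the flat top of the inner tube, 48 mm above the mark; a brass stud 7 mm across rises 9 mm more
- mast: the inner tube: plain aluminium, 18 mm across; slides up and down and turns freely about its axis. A spring sized for the lamp's weight pushes up with about 9 N at the mark; drag of 2.5 N resists any motion. Let go at the mark it rises 30 mm or more even with the lever closed: the light clamp cannot hold it without the lamp. At the start it stays where it is. Origin at mark, z up
- lever (a joint): angle of the cam lever about the tube's axis, rad: 0 = closed against its stop, grows anticlockwise seen from above; 0.9 to 1.2 at the start, at most 1.35. It stays where it is left; turning it takes about 0.07 N m
- paddle (a point): centre of the lever's upright paddle: vertical plate 6 mm thick, pointing straight out from the tube's axis, 16 to 49 mm from it, 3 to 27 mm above the rim; this centre is 32.5 mm out and 15 mm above the rim. Fingers gripping the tube with tips 5 to 12 mm above the rim stand beside it: one finger's flank pushes its anticlockwise side clockwise round the axis
- ball_head_mid (a point): bystander: small black and metal ball head, 38 mm across, 48 mm tall, near the stand; its middle
- tape_roll_mid (a point): bystander: roll of clear tape, 72 mm across, 20 mm tall, near the stand; its middle
- pen_mid (a point): bystander: pen 140 mm long, 11 mm thick, lying near the stand; its middle
- frame_mid (a point): bystander: picture frame 180 x 230 mm, 14 mm thick, lying flat; its middle
- ring_lamp_mid (a point): bystander: ring lamp 200 mm across, 22 mm thick, with a short socket on its edge, lying flat; the ring's centre
- stapler_mid (a point): bystander: black stapler 135 mm long, 44 mm tall; its middle
- mug_mid (a point): bystander: white mug 80 mm across, 92 mm tall; its middle
- bottle_mid (a point): bystander: amber bottle 52 mm across, 150 mm tall; its middle
Not all that is in view belongs to the job. Several things have the shape of the stand; the one meant has the colours described above.

How it is judged:
On the way, in this order (a step that is already met when the one before it is completed fails the run):
1. the fingers hold the tube at its mark while the lever is still open (z of mark in the frame of rim between -0.004 and 0.004 m and contact force between the fingers and mast above 2 N and value of joint lever above 0.5 rad), for 0.2 s.
2. the lever is closed while the fingers hold the tube at its mark (z of mark in the frame of rim between -0.004 and 0.004 m and contact force between the fingers and mast above 2 N and value of joint lever below 0.08 rad), for 0.2 s.
At the end, for the whole second after the job is handed in: The fingers still grip the inner tube (more than 2 N), the lower edge of its black band is within 4 mm of the collar's rim in height and at rest, and the cam lever is within 0.08 rad of its stop, all kept up through the last second; the other things on the desk have moved less than 30 mm (all of step 2 and linear speed of mast below 0.02 m/s); the arm keeps its last pose, push and grip.
It fails at once if the lever is swung well towards closed while the tube is away from its mark (value of joint lever below 0.5 rad and (z of mark in the frame of rim above 0.008 m or z of mark in the frame of rim below -0.008 m)).
It fails at once if one of the other things on the desk is pushed away (distance of any of ball_head_mid, tape_roll_mid, pen_mid, frame_mid, ring_lamp_mid, stapler_mid, mug_mid, bottle_mid from where it was at the start of the episode above 0.03 m).
It also fails if it takes over 38 s, if anything falls off the work surface, if the arm or the gripper's body presses on something with over 40 N, if the wrist force passes 120 N, or if a joint passes its speed limit or range.

### The arm

A 7-joint arm with a two-finger parallel gripper is mounted at the origin on the work surface. World frame = base frame: x ahead of the robot, y to its left, z up, the work surface at z = 0. Lengths are in m, angles in rad, forces in N, time in s.
With the tool pointing down it reaches from about 0.35 to 0.775 m from the base axis. Payload 3.1 kg.
Tool frame: the origin (TCP) lies at the very end of the fingers, on their centre line; the grasp point (between the pads) lies 19 mm behind it; x points along the fingers, y is the direction in which the jaws open and shut, and the axes are right-handed (so a half turn about x gives the same grasp; the last joint's range is limited). The gripper opens to 85 mm and grips with 20 to 120 N. Pads are 22 mm wide; open, the fingers measure 114 mm over their backs; the gripper's body (76 mm by 85 mm) begins 54 mm behind the grasp point. The pads swing forward as they close: fully open they stand 13 mm farther back than shut.
Start: joints at [-1.277, 0.311, 0.014, 1.512, -0.004, 1.319, -0.027], TCP at [0.181, 0.519, 0.231] pointing down, gripper open.
Joint ranges: [-2.7, 2.7], [-0.3, 1.91], [-1.27, 1.3], [0.12, 2.57], [-1.44, 4.58], [0.2, 2.03], [-3.05, 3.05]. Speed limits (rad/s): [2.79, 2.79, 3.14, 3.14, 3.14, 3.14, 3.14].

### API

Orientations are given as [roll, pitch, yaw] about the fixed x, y, z axes, in that order (R = Rz(yaw) Ry(pitch) Rx(roll)).
In Python, from rig import telemetry, imaging, ctrl gives the robot as it stands.
- The arm moves only by the shell command python3 -m crank 'ROWS' [FORCE]. ROWS is JSON, one flat list of numbers, 7 for each row, row after row: the shift along the world's x, y, z in mm, then the turn, a rotation vector about the world's x, y, z in degrees, then the gripper's target within -1 to 1 (shut at 1, half-way at 0, fully open at -1). In form: [tx, ty, tz, wx, wy, wz, claw, tx, ty, tz, wx, wy, wz, claw, ...]. A call has 1 to 10 rows; each row shifts and turns the commanded pose from where the row before left it; what a row does not reach is not made up. A row lasts 1/10 s, in which the tool goes at most 50 mm and 8.59 degrees, less where a joint would pass 70% of its speed; a pose out of reach is approached as far as the arm can. A call with a gripper value outside its range is refused whole. The fingers move at their own pace and stop on an object; FORCE is the grip in N (left out, the last holds). Time passes only in rows, so rows that do not move let the fingers close. It gives the time, the measured TCP pose, the force and the opening at its end, in the units of the state.
- telemetry.observe(): the state, without advancing time (a new reading comes with each control period).
- imaging.capture(name): name is "scene" or "top" or "wrist"; returns (picture, depth): 420x560x3 uint8, red, green, blue; 420x560 float32, m along the optical axis (not along the pixel's ray), 0 where there is no reading.
- imaging.calibration(name): a dict with "intrinsics" (3x3 intrinsics, pixels), "camera_from_world" (4x4, takes a point from world to camera coordinates); the wrist camera has in their place "mount" (4x4, takes a point from camera to tool coordinates, whose origin is the TCP and whose axes are the tool frame's). Camera axes: x right, y up, looking along -z (the intrinsics and any distortion apply to the point x, -y, -z); pixel columns grow to the right and rows downward; lengths in m; the calibration is good to about 2 mm. A picture is of the moment at which its call begins: read the wrist's pose just before it. calibration takes no time and is no camera call.
- ctrl.hand_in(): hands the job in, once; it reports no verdict.
The state is a dict: "clock": time; "joint_positions": joint angles; "joint_velocities": joint speeds; "tau": joint torques, N m; "tool_pos": TCP position; "tcp_rot": TCP orientation; "contact_force": force on the tool from outside, world axes, zero at the start; "moment": the same for the moment, N m; "grip_width": finger opening in m.
Only numpy, scipy, OpenCV 4.12 (cv2) and the standard library are available. Lean on these libraries where they do the work, as an engineer would, in place of code of your own. Each camera call takes 0.05 s, during which the arm holds its last target.

## Working session

There is one attempt and no reset: what is moved stays moved. The work goes in short steps, Python scripts to look and compute and a shell command to move; the robot and the scene stay as the last step left them, time stands still between calls to the robot, and variables do not carry over. Pictures are saved under pics/ and viewed, and the job is handed in when it is done.

```bash
mkdir -p pics; ls
cat > h.py <<'E'
import numpy as np,cv2,json
from rig import telemetry, imaging, ctrl
def snap(n,f):
    im,d=imaging.capture(n); cv2.imwrite(f'pics/{f}.png',im[:,:,::-1]); np.savez(f'pics/{f}.npz',im=im,d=d); return im,d
E
python3 - <<'E'
from h import *
print(telemetry.observe())
for n in("scene","top","wrist"):
    snap(n,n+"0"); print(n,{k:np.round(v,4).tolist() if not isinstance(v,str) else v for k,v in imaging.calibration(n).items()})
E
```

```text
pics
{'clock': 0.0, 'joint_positions': array([-1.27670726,  0.3117549 ,  0.01400976,  1.51302567, -0.0044    ,
        1.31920674, -0.02719934]), 'joint_velocities': array([-1.47401862e-03, -3.05546975e-04,  4.96384359e-04, -4.28228863e-04,
       -6.58973428e-05, -1.19074113e-03,  1.28514887e-03]), 'tau': array([-4.14721617e-04, -3.79914236e+01,  1.45901302e-01, -2.30593908e+01,
        1.23390154e-02,  1.38212327e-02,  3.19764418e-06]), 'tool_pos': array([0.18099361, 0.51860571, 0.23021775]), 'tcp_rot': array([-1.52743814,  1.5684324 , -1.86316655]), 'contact_force': array([-0.36834999,  0.00369558,  0.38216715]), 'moment': array([ 0.03047817, -0.04753827, -0.04753155]), 'grip_width': 0.08511353658288147}
scene {'intrinsics': [[431.689, 0.0, 279.9281], [0.0, 431.689, 213.8871], [0.0, 0.0, 1.0]], 'camera_from_world': [[-0.6523, 0.7579, -0.0094, 0.3244], [-0.4396, -0.3682, 0.8192, 0.0944], [0.6175, 0.5385, 0.5734, -1.6069], [0.0, 0.0, 0.0, 1.0]]}
top {'intrinsics': [[384.8679, 0.0, 275.9552], [0.0, 384.8679, 208.8989], [0.0, 0.0, 1.0]], 'camera_from_world': [[-0.0222, -0.9997, 0.0077, -0.0177], [0.9836, -0.0204, 0.1793, -0.5299], [-0.1791, 0.0115, 0.9838, -1.3109], [0.0, 0.0, 0.0, 1.0]]}
wrist {'intrinsics': [[289.3139, 0.0, 282.7349], [0.0, 289.3139, 212.2086], [0.0, 0.0, 1.0]], 'mount': [[-0.0006, 0.2577, -0.9662, -0.1423], [1.0, 0.001, -0.0004, -0.0006], [0.0009, -0.9662, -0.2577, -0.0654], [0.0, 0.0, 0.0, 1.0]]}
```

View pics/scene0.png

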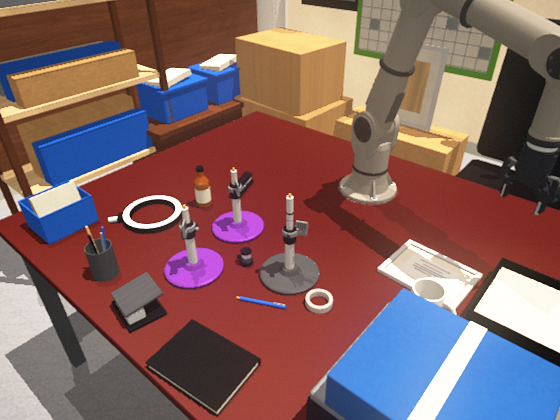

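View pics/top0.png

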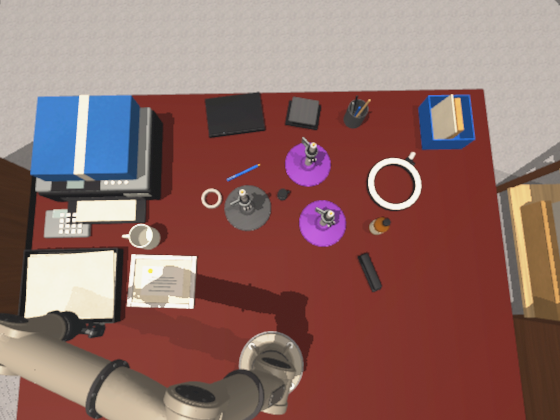

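View pics/wrist0.png

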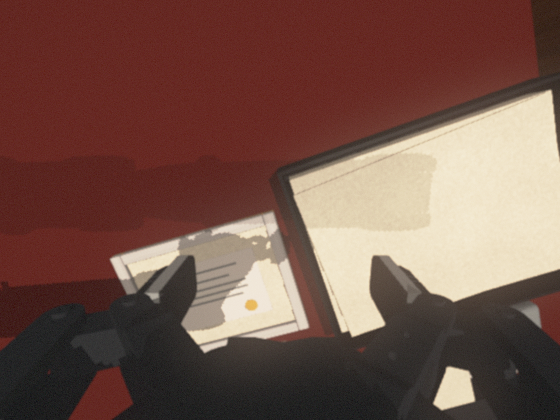

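The steel-based stand is at top (247,207) and scene (290,270). The two purple-based stands are decoys. I'll zoom in and measure.

```bash
cat >> h.py <<'E'
def ray(n,u,v):
    c=imaging.calibration(n);K=c["intrinsics"];T=np.array(c["camera_from_world"])
    R=T[:3,:3];o=-R.T@T[:3,3]
    p=cv2.undistortPoints(np.array([[[u,v]]],float),np.array(K,float),None).ravel()
    return o,R.T@np.array([p[0],-p[1],-1.])
def onz(n,u,v,z):
    o,d=ray(n,u,v); return o+d*(z-o[2])/d[2]
def proj(n,P):
    c=imaging.calibration(n);T=np.array(c["camera_from_world"]);q=T[:3,:3]@np.array(P)+T[:3,3]
    K=np.array(c["intrinsics"]);return K[0,0]*q[0]/-q[2]+K[0,2],K[1,1]*-q[1]/-q[2]+K[1,2]
E
python3 - <<'E'
from h import *
t=cv2.imread('pics/top0.png');s=cv2.imread('pics/scene0.png')
a=cv2.resize(t[165:245,200:300],None,fx=7,fy=7,interpolation=cv2.INTER_CUBIC)
b=cv2.resize(s[185:295,245:345],None,fx=5.4,fy=5.4,interpolation=cv2.INTER_CUBIC)
cv2.imwrite('pics/zt.png',a);cv2.imwrite('pics/zs.png',b)
# base mask in top: grey, not red
im=t[:,:,::-1].astype(int);m=((im.max(2)-im.min(2)<22)).astype(np.uint8)
mm=np.zeros_like(m);mm[180:232,222:274]=m[180:232,222:274]
cs,_=cv2.findContours(mm,cv2.RETR_EXTERNAL,cv2.CHAIN_APPROX_NONE);c=max(cs,key=cv2.contourArea)
e=cv2.fitEllipse(cv2.convexHull(c));print(e)
for z in(0,.01,.015):print(z,onz("top",*e[0],z))
d=np.load('pics/top0.npz')['d'];print(d[200:218:3,228:236:3])
E
```

```text
((247.46726989746094, 207.71470642089844), (44.670894622802734, 45.946510314941406), 82.37371826171875)
0 [0.54472156 0.07441875 0.        ]
0.01 [0.54285408 0.07378446 0.01      ]
0.015 [0.54192034 0.07346731 0.015     ]
[[1.4000689 1.3998517 1.217093 ]
 [1.3942759 1.2197049 1.233013 ]
 [1.3983918 1.3888707 1.3917494]
 [1.3892864 1.3928405 1.3908943]
 [1.3910813 1.3908937 1.389263 ]
 [1.3906591 1.3903584 1.3855283]]
```

View pics/zt.png

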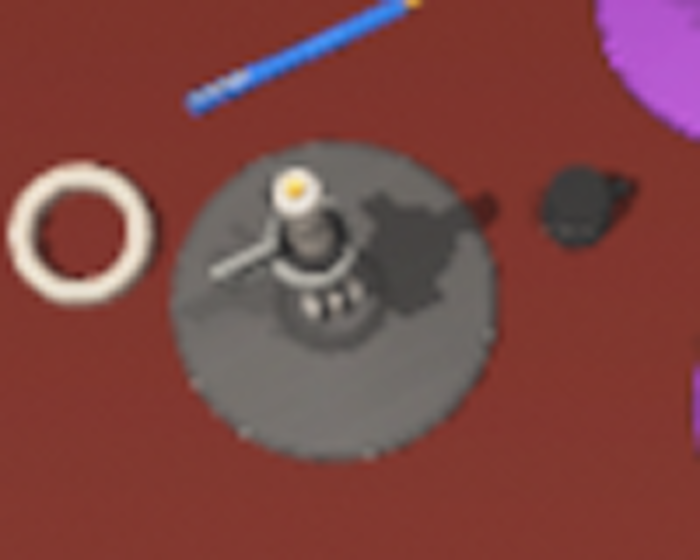

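View pics/zs.png

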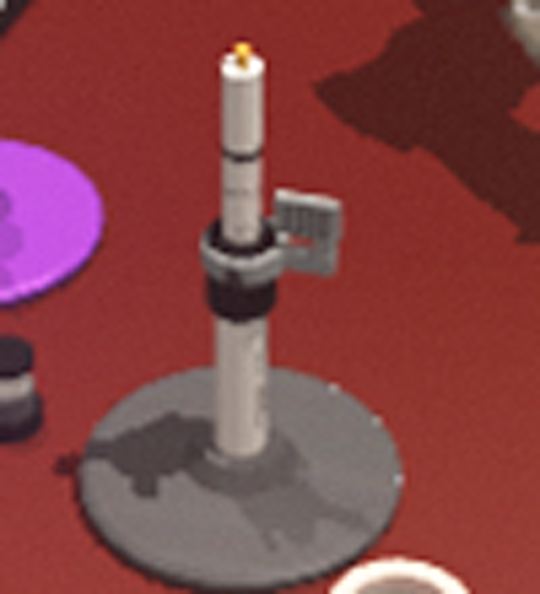

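Run:
```python
from h import *
def tri(a,b):
    (o1,d1),(o2,d2)=ray("top",*a),ray("scene",*b)
    A=np.c_[d1,-d2];s=np.linalg.lstsq(A,o2-o1,rcond=None)[0]
    p,q=o1+d1*s[0],o2+d2*s[1];return (p+q)/2,np.linalg.norm(p-q)
T=lambda x,y:(200+(x-3)/7,165+(y-3)/7)
S=lambda x,y:(245+(x-2.2)/5.4,185+(y-2.2)/5.4)
print("top",tri(T(296,191),S(242,66)))
P=np.array([.5438,.0741,0])
for h in(.165,.2,.21,.22,.25,.26,.27):
    P[2]=h;u=proj("scene",P);w=proj("top",P);print(h,"scene zoom",(u[0]-245)*5.4+2.2,(u[1]-185)*5.4+2.2,"top zoom",(w[0]-200)*7+3,(w[1]-165)*7+3)
for z in(.168,.18,.192):print("paddle tip",z,onz("top",*T(212,273),z)-[.5438,.0741,z], onz("top",*T(270,245),z)-[.5438,.0741,z])
print("paddle scene top outer/inner z=.192",onz("scene",*S(341,205),.192)-[.5438,.0741,.192],onz("scene",*S(277,192),.192)-[.5438,.0741,.192])
for n,u,v,z in(("ball",282,194,.024),("tape",211,198,.01),("pen",243,172,.006)):print(n,onz("top",u,v,z))
```

```text
top (array([0.54405304, 0.07433916, 0.26233784]), np.float64(0.0006230090021389559))
0.165 scene zoom 240.67474871268368 233.62746923025938 top zoom 312.72657753172564 238.86850803352866
0.2 scene zoom 240.88625265771964 175.1201334212734 top zoom 307.012842142195 222.8753090007353
0.21 scene zoom 240.94808610099557 158.01544050708412 top zoom 305.3201620548394 218.1373630353817
0.22 scene zoom 241.01056123576876 140.73323950951593 top zoom 303.599518189009 213.32114423372028
0.25 scene zoom 241.20193825823068 87.79351908298298 top zoom 298.26269823882444 198.38296144319773
0.26 scene zoom 241.26708270349198 69.77291935215045 top zoom 296.4229721772764 193.23342212045162
0.27 scene zoom 241.332921207889 51.560325325680246 top zoom 294.55154373540785 187.99514531798127
paddle tip 0.168 [-1.57140726e-02  4.61810015e-02 -8.32667268e-17] [-3.11545942e-03  1.94769672e-02 -8.32667268e-17]
paddle tip 0.18 [-1.81003942e-02  4.48624444e-02 -5.55111512e-17] [-5.62603273e-03  1.84217741e-02 -5.55111512e-17]
paddle tip 0.192 [-2.04867157e-02  4.35438872e-02 -5.55111512e-17] [-8.13660604e-03  1.73665811e-02 -5.55111512e-17]
paddle scene top outer/inner z=.192 [-2.03868252e-02  4.50220530e-02  5.55111512e-17] [-9.04565586e-03  1.50395578e-02  5.55111512e-17]
ball [ 0.5881435  -0.05246346  0.024     ]
tape [0.58162146 0.20628336 0.01      ]
pen [0.67847854 0.0893745  0.006     ]
```

Axis is at (0.544, 0.074), tube top at z≈0.262 and mark at about 0.214, 49 mm above the rim. That is within the stated 36–56 mm. The lever azimuth is about 115°. Next I'll work out the tool's yaw and plan the approach.

Run:
```python
from h import *
from scipy.spatial.transform import Rotation as Ro
o=telemetry.observe();R=Ro.from_euler('xyz',o['tcp_rot']).as_matrix();print(np.round(R,3))
print("jaw az",np.degrees(np.arctan2(R[1,1],R[0,1])),o['joint_positions'][6])
# tilt correction rotvec
x=R[:,0];print("tilt fix deg",np.degrees(np.cross(x,[0,0,-1])))
print("delta",(np.array([.544,.0742,.222])-o['tool_pos'])*1000)
```

```text
[[-0.     0.329  0.944]
 [-0.002  0.944 -0.329]
 [-1.    -0.002  0.   ]]
jaw az 70.7637293800783 -0.027211773750307824
tilt fix deg [ 0.09855156 -0.02734311  0.        ]
delta [ 362.93472715 -444.57354672   -8.4729308 ]
```

```bash
python3 -m crank '[0,0,40,0,0,0,-1, 0,0,40,0,0,0,-1, 26,-32,0,0,0,-4,-1, 26,-32,0,0,0,-4,-1, 26,-32,0,0,0,-4,-1, 26,-32,0,0,0,-4,-1, 26,-32,0,0,0,-4,-1, 26,-32,0,0,0,-4,-1, 26,-32,0,0,0,-4,-1]' 60
```

```text
clock: 1.05
tool_pos: [0.3639, 0.2937, 0.3111]
tcp_rot: [-2.235, 1.571, -3.062]
contact_force: [1.2, 0.2, 0.1]
grip_width: 0.0859
```

```bash
python3 -m crank '[26,-32,0,0,0,-4,-1, 26,-32,0,0,0,-4,-1, 26,-32,0,0,0,-4,-1, 26,-32,0,0,0,-4,-1, 26,-32,0,0,0,-4,-1, 26,-32,0,0,0,-4,-1, 25,-29,0,0,0,-4,-1, 0,0,0,0,0,0,-1, 0,0,0,0,0,0,-1]'
```

```text
clock: 1.95
tool_pos: [0.5442, 0.0734, 0.3106]
tcp_rot: [-1.597, 1.569, -2.912]
contact_force: [-0.6, 0.4, -0.7]
grip_width: 0.0851
```

```bash
cat >> h.py <<'E'
from scipy.spatial.transform import Rotation as Ro
def st():
    o=telemetry.observe();R=Ro.from_euler('xyz',o['tcp_rot']).as_matrix()
    print(round(o['clock'],2),"pos",np.round(o['tool_pos']*1000,1),"jaw",round(np.degrees(np.arctan2(R[1,1],R[0,1])),2),"x",np.round(R[:,0],4),"F",np.round(o['contact_force'],1),"M",np.round(o['moment'],2),"w",round(o['grip_width']*1000,1),"j",np.round(o['joint_positions'],2));return o,R
def wproj(o,R,P):
    M=np.array(imaging.calibration("wrist")["mount"]);K=np.array(imaging.calibration("wrist")["intrinsics"])
    t=R.T@(np.array(P)-o['tool_pos']);q=M[:3,:3].T@(t-M[:3,3]);return K[0,0]*q[0]/-q[2]+K[0,2],K[1,1]*-q[1]/-q[2]+K[1,2]
E
python3 - <<'E'
from h import *
o,R=st();snap("wrist","w1")
for P in([.544,.0742,.262],[.544,.0742,.271],[.544,.0742,.165]):print(wproj(o,R,P))
E
```

```text
1.95 pos [544.2  73.4 310.6] jaw 14.64 x [-1.4e-03 -3.0e-04 -1.0e+00] F [-0.6  0.4 -0.7] M [ 0.08 -0.02 -0.02] w 85.1 j [-0.56  0.3   0.54  1.37 -0.15  1.51  0.22]
(np.float64(283.7381005131137), np.float64(230.53607347083963))
(np.float64(283.7675090843745), np.float64(234.84832012669602))
(np.float64(283.5313067532472), np.float64(200.21342734409282))
```

View pics/w1.png

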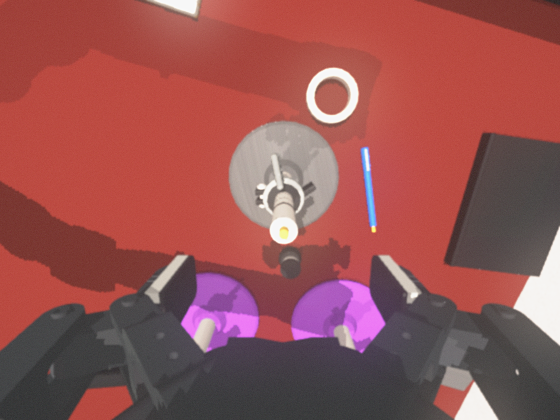

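The tube top shows at (284,230), where it was predicted, so alignment is good. The paddle points to (277,160) and a dark lug is near (309,187). I'll zoom in and get the angles.

Run:
```python
from h import *
im=cv2.imread('pics/w1.png')[140:250,230:340];cv2.imwrite('pics/zw.png',cv2.resize(im,None,fx=5.4,fy=5.4,interpolation=cv2.INTER_CUBIC))
o,R=st()
for az in(40,50,60,110,115,120):
  a=np.radians(az);c=np.array([np.cos(a),np.sin(a),0])
  for z,r in((.165,.0175),(.18,.025),(.192,.016),(.192,.049)):
    u=wproj(o,R,np.array([.544,.0742,z])+r*c);print(az,z,r,round((u[0]-230)*5.4),round((u[1]-140)*5.4))
```

```text
2.0 pos [543.8  75.  310.8] jaw 14.81 x [-1.4e-03  7.0e-04 -1.0e+00] F [-0.2  1.3  0.7] M [ 0.07 -0.04  0.01] w 85.4 j [-0.56  0.3   0.54  1.37 -0.15  1.51  0.22]
40 0.165 0.0175 373 296
40 0.18 0.025 416 295
40 0.192 0.016 374 331
40 0.192 0.049 552 249
50 0.165 0.0175 365 282
50 0.18 0.025 404 274
50 0.192 0.016 366 317
50 0.192 0.049 528 206
60 0.165 0.0175 355 270
60 0.18 0.025 389 255
60 0.192 0.016 355 305
60 0.192 0.049 496 167
110 0.165 0.0175 280 243
110 0.18 0.025 276 215
110 0.192 0.016 281 278
110 0.192 0.049 262 81
115 0.165 0.0175 272 244
115 0.18 0.025 264 217
115 0.192 0.016 272 279
115 0.192 0.049 236 85
120 0.165 0.0175 264 246
120 0.18 0.025 252 219
120 0.192 0.016 264 281
120 0.192 0.049 211 90
```

View pics/zw.png

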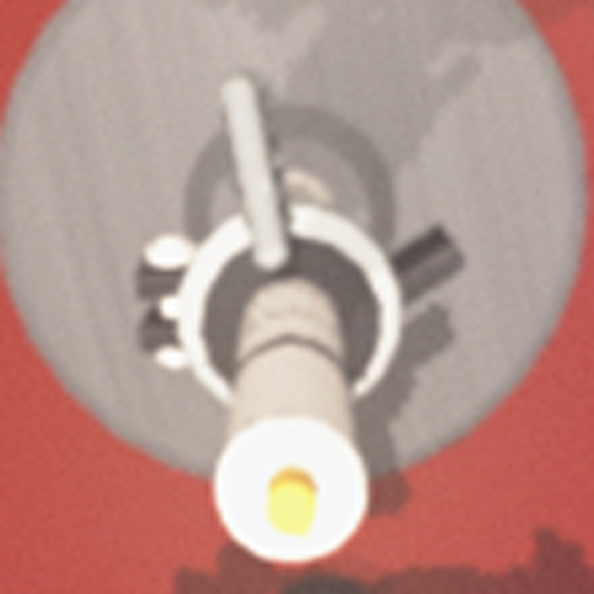

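```bash
python3 -m crank '[0,0,-22,0,0,0,-1, 0,0,-22,0,0,0,-1, 0,0,-22,0,0,0,-1, 0,0,-22,0,0,0,-1, 0,0,0,0,0,0,-1, 0,0,0,0,0,0,-1, 0,0,0,0,0,0,-1]' 80
python3 - <<'E'
from h import *
st();im,d=snap("scene","s1")
cv2.imwrite('pics/zs1.png',cv2.resize(im[150:280,240:370,::-1],None,fx=4.5,fy=4.5,interpolation=cv2.INTER_CUBIC))
E
```

```text
clock: 2.7
tool_pos: [0.5449, 0.0751, 0.2249]
tcp_rot: [1.626, 1.568, 0.315]
contact_force: [-0.1, -0.4, -0.6]
grip_width: 0.0854
2.7 pos [544.9  75.1 224.9] jaw 14.85 x [ 2.8e-03  9.0e-04 -1.0e+00] F [-0.1 -0.4 -0.6] M [ 0.08 -0.02  0.04] w 85.4 j [-0.56  0.34  0.52  1.54 -0.17  1.31  0.24]
```

View pics/zs1.png

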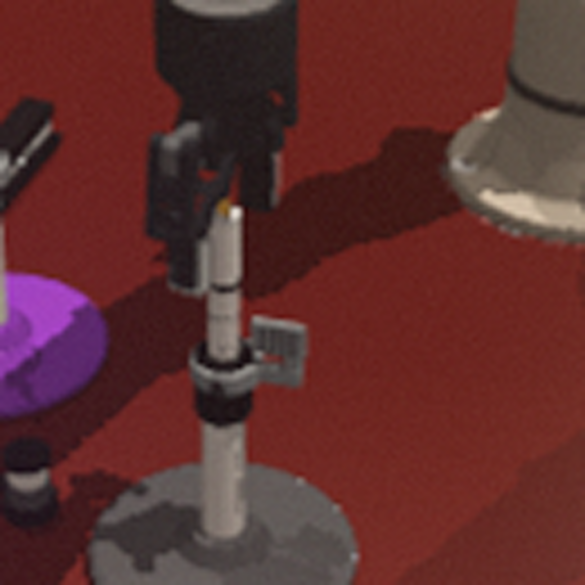

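The fingers straddle the tube above the paddle, with the band at about (224,288) in the zoom. Closing the gripper.

```bash
python3 -m crank '[0,0,0,0,0,0,1, 0,0,0,0,0,0,1, 0,0,0,0,0,0,1, 0,0,0,0,0,0,1, 0,0,0,0,0,0,1, 0,0,0,0,0,0,1, 0,0,0,0,0,0,1, 0,0,0,0,0,0,1]' 80
python3 - <<'E'
from h import *
st();im,d=snap("scene","s2")
cv2.imwrite('pics/zs2.png',cv2.resize(im[150:280,240:370,::-1],None,fx=4.5,fy=4.5,interpolation=cv2.INTER_CUBIC))
E
```

```text
clock: 3.55
tool_pos: [0.5445, 0.0743, 0.2234]
tcp_rot: [1.404, 1.57, 0.091]
contact_force: [1.3, 1.0, -0.2]
grip_width: 0.0163
3.55 pos [544.5  74.3 223.4] jaw 14.76 x [ 7.e-04  1.e-04 -1.e+00] F [ 1.3  1.  -0.2] M [-0.   -0.17 -0.01] w 16.3 j [-0.56  0.34  0.53  1.54 -0.17  1.31  0.24]
```

View pics/zs2.png

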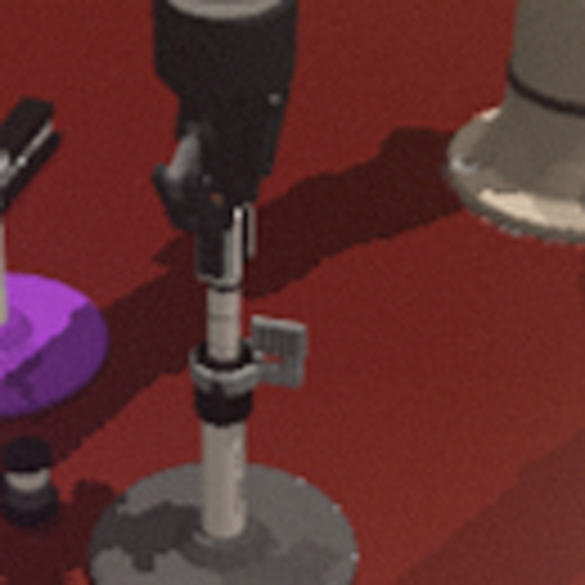

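```bash
python3 -m crank '[0,0,-5,0,0,0,1, 0,0,-5,0,0,0,1, 0,0,-5,0,0,0,1, 0,0,-5,0,0,0,1, 0,0,-5,0,0,0,1, 0,0,-5,0,0,0,1, 0,0,-5,0,0,0,1, 0,0,-5,0,0,0,1, 0,0,0,0,0,0,1, 0,0,0,0,0,0,1]'
python3 - <<'E'
from h import *
st();im,d=snap("scene","s3")
cv2.imwrite('pics/zs3.png',cv2.resize(im[190:250,260:320,::-1],None,fx=10,fy=10,interpolation=cv2.INTER_CUBIC))
o,dd=ray("scene",290,215);v=-dd[:2]/np.linalg.norm(dd[:2])
for h in range(160,192,2):
    u=proj("scene",[.544+.009*v[0],.0742+.009*v[1],h/1000]);print(h,np.round((np.array(u)-[260,190])*10+4.5))
E
```

```text
clock: 4.6
tool_pos: [0.5445, 0.0743, 0.1835]
tcp_rot: [1.543, 1.57, 0.23]
contact_force: [-0.3, 0.6, 4.4]
grip_width: 0.0163
4.6 pos [544.5  74.3 183.5] jaw 14.76 x [ 9.e-04  2.e-04 -1.e+00] F [-0.3  0.6  4.4] M [-0.03  0.15  0.06] w 16.3 j [-0.55  0.36  0.52  1.61 -0.19  1.22  0.26]
160 [296. 419.]
162 [296. 413.]
164 [296. 407.]
166 [296. 401.]
168 [296. 395.]
170 [296. 389.]
172 [296. 383.]
174 [296. 377.]
176 [296. 370.]
178 [296. 364.]
180 [296. 358.]
182 [296. 352.]
184 [296. 346.]
186 [296. 339.]
188 [296. 333.]
190 [296. 327.]
```

View pics/zs3.png

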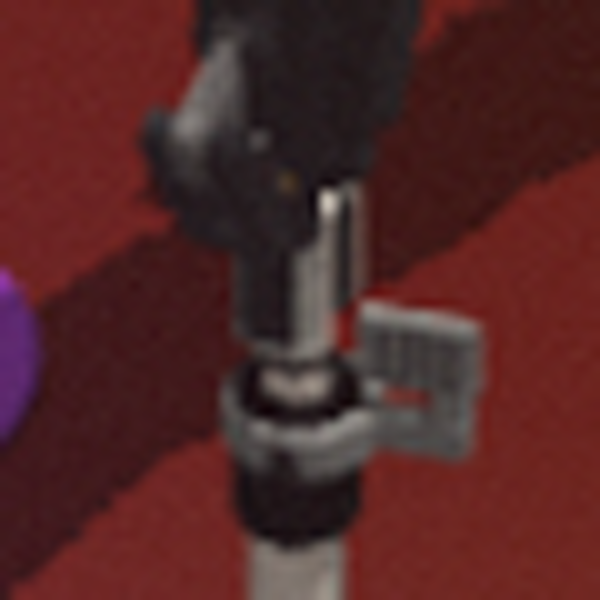

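Run:
```python
from h import *
o,dd=ray("scene",290,215);v=-dd[:2]/np.linalg.norm(dd[:2])
for f in("scene0","s1","s2","s3"):
    g=np.load(f'pics/{f}.npz')['im'].astype(int).mean(2);print(f,[(r,*g[r,287:293].astype(int)) for r in (range(209,220) if f!="s3" else range(222,236))])
hs=np.arange(160,222,4)
print([(h,round(proj("scene",[.544+.009*v[0],.0742+.009*v[1],h/1000])[1],1)) for h in hs])
print([(h,round(proj("scene",[.544+.0175*v[0],.0742+.0175*v[1],h/1000])[1],1)) for h in (163,165,167)],[(h,round(proj("scene",[.544-.0175*v[0],.0742-.0175*v[1],h/1000])[1],1)) for h in (163,165,167)])
```

```text
scene0 [(209, np.int64(145), np.int64(145), np.int64(148), np.int64(162), np.int64(171), np.int64(183)), (210, np.int64(146), np.int64(143), np.int64(151), np.int64(159), np.int64(171), np.int64(186)), (211, np.int64(146), np.int64(146), np.int64(152), np.int64(164), np.int64(172), np.int64(170)), (212, np.int64(132), np.int64(151), np.int64(156), np.int64(169), np.int64(177), np.int64(139)), (213, np.int64(76), np.int64(93), np.int64(102), np.int64(108), np.int64(111), np.int64(85)), (214, np.int64(101), np.int64(63), np.int64(44), np.int64(62), np.int64(68), np.int64(107)), (215, np.int64(138), np.int64(125), np.int64(124), np.int64(141), np.int64(152), np.int64(155)), (216, np.int64(146), np.int64(148), np.int64(154), np.int64(160), np.int64(170), np.int64(166)), (217, np.int64(142), np.int64(145), np.int64(153), np.int64(161), np.int64(170), np.int64(165)), (218, np.int64(143), np.int64(147), np.int64(153), np.int64(162), np.int64(172), np.int64(164)), (219, np.int64(141), np.int64(146), np.int64(150), np.int64(164), np.int64(177), np.int64(155))]
s1 [(209, np.int64(102), np.int6
[... 3413 characters left out ...]
), (np.int64(164), np.float64(230.3)), (np.int64(168), np.float64(229.1)), (np.int64(172), np.float64(227.8)), (np.int64(176), np.float64(226.6)), (np.int64(180), np.float64(225.4)), (np.int64(184), np.float64(224.1)), (np.int64(188), np.float64(222.9)), (np.int64(192), np.float64(221.6)), (np.int64(196), np.float64(220.4)), (np.int64(200), np.float64(219.1)), (np.int64(204), np.float64(217.8)), (np.int64(208), np.float64(216.6)), (np.int64(212), np.float64(215.3)), (np.int64(216), np.float64(214.0)), (np.int64(220), np.float64(212.7))]
[(163, np.float64(232.6)), (165, np.float64(231.9)), (167, np.float64(231.3))] [(163, np.float64(224.6)), (165, np.float64(224.0)), (167, np.float64(223.4))]
```

The mark is about 9.5 mm above the rim by pixel profile, and telemetry agrees. I'll push the last 9.5 mm and check.

```bash
python3 -m crank '[0,0,-3,0,0,0,1, 0,0,-3,0,0,0,1, 0,0,-3.5,0,0,0,1, 0,0,0,0,0,0,1, 0,0,0,0,0,0,1, 0,0,0,0,0,0,1]'
python3 - <<'E'
from h import *
st();im,d=snap("scene","s4");st()
g=im.astype(int).mean(2)
for r in range(224,236):print(r,*g[r,285:295].astype(int))
cv2.imwrite('pics/zs4.png',cv2.resize(im[190:250,260:320,::-1],None,fx=10,fy=10,interpolation=cv2.INTER_CUBIC))
E
```

```text
clock: 5.25
tool_pos: [0.5445, 0.0743, 0.1747]
tcp_rot: [1.761, 1.57, 0.448]
contact_force: [-1.8, 0.2, 9.1]
grip_width: 0.0159
5.25 pos [544.5  74.3 174.7] jaw 14.77 x [ 1.1e-03  5.0e-04 -1.0e+00] F [-1.8  0.2  9.1] M [-0.    0.46 -0.03] w 15.9 j [-0.55  0.37  0.52  1.62 -0.19  1.2   0.26]
5.3 pos [544.5  74.3 174.7] jaw 14.77 x [ 1.1e-03  6.0e-04 -1.0e+00] F [-1.5  0.   8.6] M [-0.04  0.43 -0.02] w 16.1 j [-0.55  0.37  0.52  1.62 -0.19  1.2   0.26]
224 30 30 32 34 69 103 110 114 83 49
225 31 30 29 30 65 102 111 113 76 61
226 54 35 25 28 63 102 107 110 71 43
227 52 57 69 61 82 108 129 105 56 29
228 31 44 61 63 74 91 92 64 28 25
229 24 24 25 34 39 44 37 26 28 21
230 20 23 25 23 21 26 28 28 31 22
231 35 24 19 21 23 28 28 28 28 94
232 64 82 68 54 62 61 60 97 121 138
233 74 93 97 107 114 119 123 138 130 112
234 73 77 71 86 102 105 107 108 96 86
235 73 60 40 37 65 79 82 83 86 91
```

View pics/zs4.png

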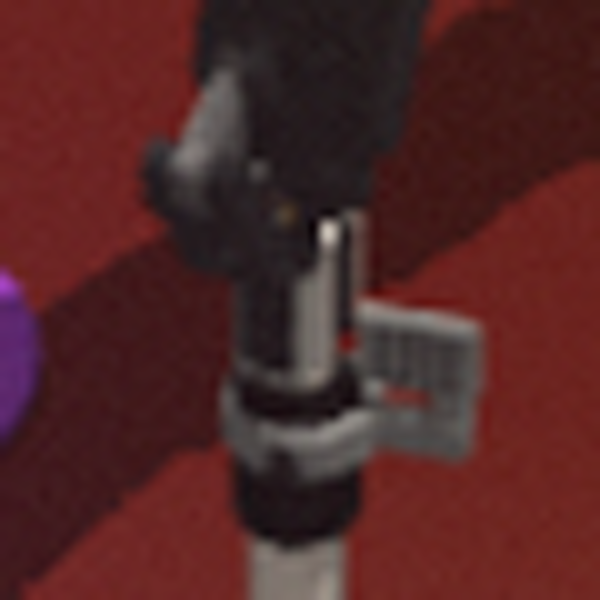

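The mark is at the rim to within about 1 mm: the upper band edge sits about 4 mm above it, and the telemetry shift agrees. The lever is still open and step 1 has been held for more than 0.2 s. Now I'll twist clockwise.

```bash
python3 -m crank '[0,0,0,0,0,-5,1, 0,0,0,0,0,-5,1, 0,0,0,0,0,-5,1, 0,0,0,0,0,-5,1, 0,0,0,0,0,-5,1, 0,0,0,0,0,-5,1, 0,0,0,0,0,-5,1, 0,0,0,0,0,-5,1, 0,0,0,0,0,0,1, 0,0,0,0,0,0,1]'
python3 - <<'E'
from h import *
st();im,d=snap("scene","s5");t,_=snap("top","t5");w,_=snap("wrist","w5")
cv2.imwrite('pics/zs5.png',np.hstack([cv2.resize(im[190:250,260:320,::-1],(390,390),interpolation=cv2.INTER_CUBIC),cv2.resize(w[130:290,205:365,::-1],(390,390),interpolation=cv2.INTER_CUBIC)]))
E
```

```text
clock: 6.3
tool_pos: [0.5444, 0.0743, 0.1748]
tcp_rot: [2.492, 1.57, 0.481]
contact_force: [-1.6, 0.7, 8.3]
grip_width: 0.0164
6.3 pos [544.4  74.3 174.8] jaw -25.23 x [ 9.e-04  4.e-04 -1.e+00] F [-1.6  0.7  8.3] M [-0.03  0.48  0.02] w 16.4 j [-0.65  0.39  0.66  1.62 -0.25  1.21 -0.38]
```

View pics/zs5.png

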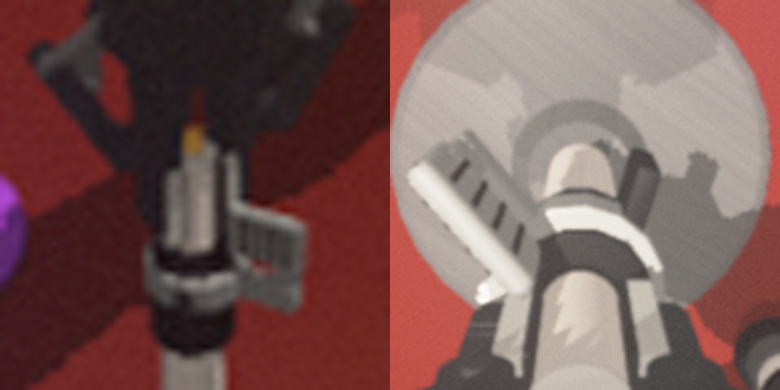

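The left finger is now at the paddle and the tube height is unchanged. Continuing.

```bash
python3 -m crank '[0,0,0,0,0,-5,1, 0,0,0,0,0,-5,1, 0,0,0,0,0,-5,1, 0,0,0,0,0,-5,1, 0,0,0,0,0,-5,1, 0,0,0,0,0,-5,1, 0,0,0,0,0,-5,1, 0,0,0,0,0,0,1, 0,0,0,0,0,0,1]'
python3 - <<'E'
from h import *
st();im,d=snap("scene","s6");w,_=snap("wrist","w6")
cv2.imwrite('pics/zs6.png',np.hstack([cv2.resize(im[190:250,260:320,::-1],(390,390),interpolation=cv2.INTER_CUBIC),cv2.resize(w[130:290,205:365,::-1],(390,390),interpolation=cv2.INTER_CUBIC)]))
E
```

```text
clock: 7.35
tool_pos: [0.5444, 0.0744, 0.1748]
tcp_rot: [-2.924, 1.57, 0.737]
contact_force: [-2.1, 0.5, 9.5]
grip_width: 0.0163
7.35 pos [544.4  74.4 174.8] jaw -60.22 x [ 6.e-04  5.e-04 -1.e+00] F [-2.1  0.5  9.5] M [0.05 0.53 0.07] w 16.3 j [-0.74  0.42  0.79  1.63 -0.32  1.22 -0.94]
```

View pics/zs6.png

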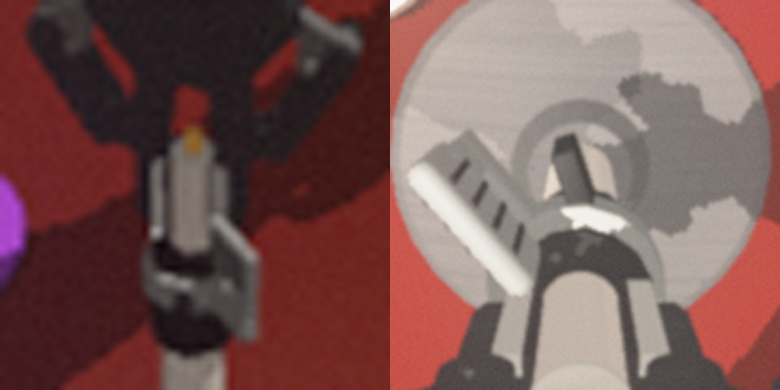

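The lever is moving with the finger, which keeps the same position relative to the paddle, and about 25° remain. I'll go slower from here.

```bash
python3 -m crank '[0,0,0,0,0,-3,1, 0,0,0,0,0,-3,1, 0,0,0,0,0,-3,1, 0,0,0,0,0,-3,1, 0,0,0,0,0,-3,1, 0,0,0,0,0,-3,1, 0,0,0,0,0,0,1, 0,0,0,0,0,0,1]'
python3 - <<'E'
from h import *
st();im,d=snap("scene","s7");w,_=snap("wrist","w7")
cv2.imwrite('pics/zs7.png',np.hstack([cv2.resize(im[190:250,260:320,::-1],(390,390),interpolation=cv2.INTER_CUBIC),cv2.resize(w[130:290,205:365,::-1],(390,390),interpolation=cv2.INTER_CUBIC)]))
E
```

```text
clock: 8.25
tool_pos: [0.5443, 0.0744, 0.1748]
tcp_rot: [-2.458, 1.57, 0.889]
contact_force: [-2.1, 0.2, 9.5]
grip_width: 0.0163
8.25 pos [544.3  74.4 174.8] jaw -78.22 x [ 5.e-04  7.e-04 -1.e+00] F [-2.1  0.2  9.5] M [0.04 0.55 0.05] w 16.3 j [-0.79  0.44  0.86  1.63 -0.35  1.23 -1.22]
```

View pics/zs7.png

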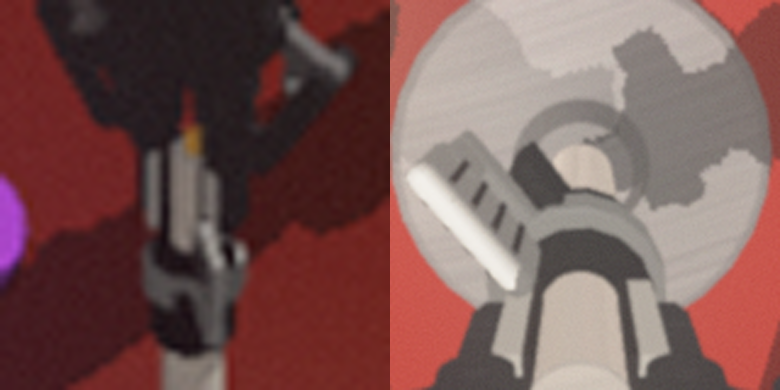

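The lug is now right next to the lever. Using small steps and watching the moment.

```bash
for i in 1; do python3 -m crank '[0,0,0,0,0,-2,1, 0,0,0,0,0,0,1]' >/dev/null; python3 -c "from h import *; st()"; done; python3 -m crank '[0,0,0,0,0,-2,1, 0,0,0,0,0,0,1]' >/dev/null; python3 -c "from h import *; st()"; python3 -m crank '[0,0,0,0,0,-2,1, 0,0,0,0,0,0,1]' >/dev/null; python3 -c "from h import *
o,R=st();w,_=snap('wrist','w8');cv2.imwrite('pics/zw8.png',cv2.resize(w[130:290,205:365,::-1],(560,560),interpolation=cv2.INTER_CUBIC))"
```

```text
8.55 pos [544.4  74.4 174.8] jaw -80.25 x [ 5.e-04  7.e-04 -1.e+00] F [-2.4  0.   9.3] M [0.06 0.5  0.04] w 16.4 j [-0.79  0.45  0.87  1.63 -0.36  1.24 -1.25]
8.75 pos [544.3  74.5 174.8] jaw -82.22 x [ 4.e-04  7.e-04 -1.e+00] F [-2.7  0.8 10.1] M [0.07 0.6  0.17] w 16.2 j [-0.8   0.45  0.88  1.63 -0.36  1.24 -1.28]
8.95 pos [544.2  74.5 174.8] jaw -84.2 x [ 2.e-04  6.e-04 -1.e+00] F [-3.2  1.2 10.2] M [0.1  0.54 0.24] w 16.7 j [-0.8   0.45  0.89  1.63 -0.37  1.24 -1.31]
```

View pics/zw8.png

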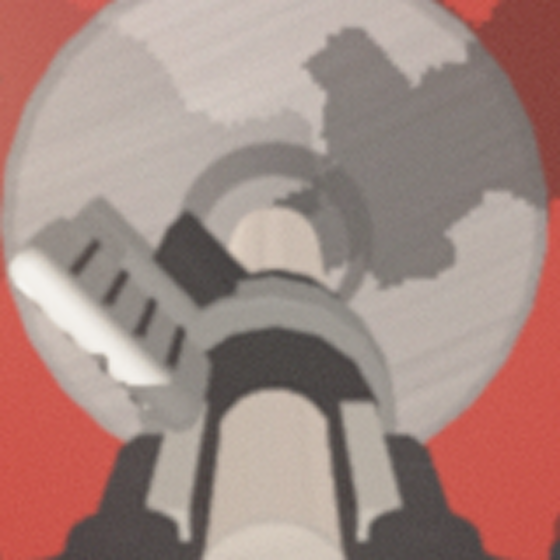

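Mz rose from 0.05 to 0.17 to 0.24 N m over the last two steps, and the paddle arm rests against the lug, so the lever is at its stop. I'll add a 1° preload, then check the height and that nothing drifts.

```bash
python3 -m crank '[0,0,0,0,0,-1,1, 0,0,0,0,0,0,1, 0,0,0,0,0,0,1, 0,0,0,0,0,0,1, 0,0,0,0,0,0,1]'
python3 - <<'E'
from h import *
st();im,d=snap("scene","s9");t,_=snap("top","t9");st()
g=im.astype(int).mean(2)
for r in range(222,236):print(r,*g[r,284:296].astype(int))
a=cv2.resize(im[190:250,260:320,::-1],(400,400),interpolation=cv2.INTER_CUBIC);b=cv2.resize(t[150:250,190:290,::-1],(400,400),interpolation=cv2.INTER_CUBIC)
cv2.imwrite('pics/z9.png',np.hstack([a,b]))
E
```

```text
clock: 9.5
tool_pos: [0.5442, 0.0745, 0.1748]
tcp_rot: [-1.965, 1.57, 1.261]
contact_force: [-2.3, 0.2, 9.1]
grip_width: 0.0159
9.5 pos [544.2  74.5 174.8] jaw -85.16 x [ 2.e-04  6.e-04 -1.e+00] F [-2.3  0.2  9.1] M [0.09 0.63 0.3 ] w 15.9 j [-0.81  0.45  0.89  1.63 -0.37  1.24 -1.33]
9.6 pos [544.2  74.5 174.8] jaw -85.16 x [ 2.e-04  6.e-04 -1.e+00] F [-2.9  0.7  8. ] M [0.1  0.66 0.31] w 16.1 j [-0.81  0.45  0.89  1.63 -0.37  1.24 -1.33]
222 72 32 89 117 122 91 89 110 87 47 31 31
223 71 29 89 120 116 96 83 99 83 48 31 31
224 59 32 90 118 119 99 74 86 75 47 31 33
225 38 26 86 117 118 92 95 132 101 44 29 30
226 29 18 88 119 120 86 101 132 100 66 47 46
227 26 22 66 110 126 81 85 131 126 82 39 46
228 22 25 33 66 97 73 58 126 144 86 19 32
229 23 23 26 29 49 43 35 105 149 101 15 26
230 32 23 26 26 26 18 28 93 152 110 24 72
231 56 38 28 23 26 24 25 72 113 88 57 78
232 74 68 55 45 42 33 25 63 83 82 78 73
233 78 79 75 73 73 70 46 60 85 88 82 75
234 77 77 72 70 69 76 62 64 83 86 79 76
235 77 77 68 48 41 62 69 71 84 89 84 75
```

View pics/z9.png

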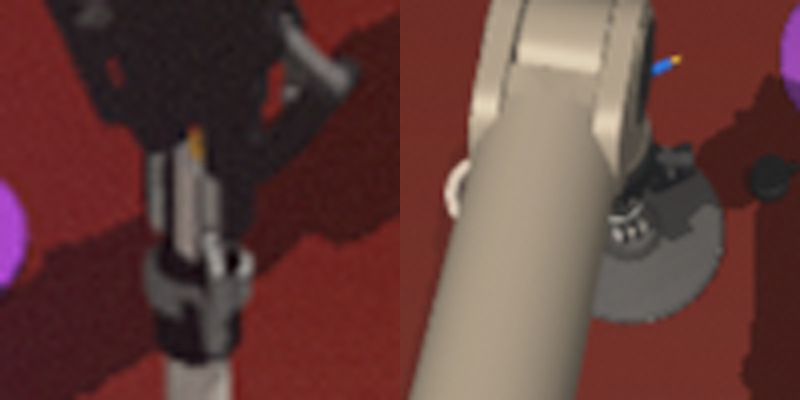

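The upper band edge is still at row ~228.3, unchanged within 0.5 mm. Mz is 0.3 N m against the stop and everything is at rest.

```bash
python3 -c "from h import *; print(ctrl.hand_in()); st()"
```

```text
the job is handed in; nothing more can be done
None
the job is handed in; nothing more can be done
```

I gripped the inner tube of the steel-based stand and pushed it down about 49 mm to its mark. Holding it there, I twisted the hand 100° clockwise until a finger had swung the lever to its stop. I handed in at about 9.6 s of robot time, still gripping; the hand-in reports no verdict.

- **Tube height:** the mark is within about 1 mm of the rim, judged from the scene picture and from how far the hand moved. By the end only the band's upper edge could be seen. It sat about 4 mm above the rim and stayed put to within 0.5 mm during the twist.
- **Lever:** the twisting moment rose from about 0.05 to 0.3 N m over the last 5° of twist, and the wrist picture showed the lever against the stop lug. Its final angle, about 56° by estimate, fits the expected closed direction. I had no direct reading of the joint.
- **Grip:** the grip was set to 80 N. The last readings showed the hand still and the tube pushing up with about 8 to 9 N. The fingers read about 16 mm apart on the 18 mm tube, a mismatch I put down to the pads and did not look into.
- **Other things on the desk:** the path kept the hand and fingers clear of them. In the last pictures the parts of the ball head, tape roll and pen that the arm did not hide looked undisturbed. I did not measure any of them again.

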